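Load a crated fossil onto the extraction tray

TASK

Slide the small pine crate with the fossil across the bench and up the ramp of the blue dust-extraction tray, without lifting it, until its near end drops behind the lip at the head of the ramp and it lies flat on the deck, held between the lip and the sprung keeper bar. Push gently, never ramming the crate into the keeper, and leave the other things where they lie. Pull the red tab of the blast gate fully up, so that the tray draws air.

Things in the scene. Friction and masses are not known exactly. Their poses are not given: they have to be found in the camera images.
- crate: open pine crate with a fossil in a plaster bed: 130 mm long (x), 110 wide (y), walls 45 high, 9 thick, dark foam inside up to 37 mm, the fossil in its middle up to 75 mm high, over 20 mm from the end walls; 0.5 to 0.9 kg. Origin: centre of the underside, x along it, roughly up the ramp, z up. Starts on the bench, near end 340 to 380 mm before the lip, askew and to one side
- crate_tail (a point): middle of the lower edge of the crate's near end (the one away from the tray, to be pushed), 65 mm behind the crate's origin
- crate_nose (a point): middle of the lower edge of the crate's leading end, 65 mm ahead of the crate's origin
- tray: blue steel extraction tray, fixed. Origin: on the bench under the inner face of the lip, mid-width; x points horizontally the way the crate is pushed, y left of that, z up. Slotted deck behind the lip, 29 mm above the bench; guides 122 mm apart, 24 mm high along it. Hood 150 wide, 130 high at x 165 to 225 mm, then the duct with the blast gate (x 251 to 273, frame 124 high) and the hose
- lip (a point): middle of the top inner edge of the steel lip at the ramp's head, 38 mm above the bench, 9 mm above the deck
- ramp: steel ramp, 122 mm wide, 13 degrees steep, origin and axes as the tray: rises straight from the bench at x -170 mm to the lip (x -8 to 0). Guides stand 18 mm above it on both sides, 122 mm apart; at its foot they flare out, over 53 mm more, to 154 mm apart, 16 mm high
- keeper: black rubber-faced bar across the deck's far end, 80 mm wide, 16 high. Origin: middle of its face's lower edge, 124 mm behind the lip when free; axes as the tray's. Sprung towards the lip: gives way at 5.5 N, takes 11 N at 8.5 mm, its hard stop. The crate needs it to give 6 mm to lie in, about 7 while its near end still rides on the lip, and may hang on the pusher or the lip until drawn or pressed down
- gate (a joint): blast gate, a plate sliding straight up in its frame: 0 shut, 0.060 m fully open; drags with about 5 N and stays where it is left; it starts at 0 to 0.012
- gate_tab (a point): centre of the gate's red tab, 14 mm (tray x) by 34 mm (tray y) by 28 mm high, on the tray's mid-line 262 mm behind the lip; 152 mm above the bench when shut, rises with the gate
- brush: soft dusting brush, 170 mm long, lying beside the ramp; bystander. Origin: centre of its underside
- jar: small jar of consolidant with white cap, 48 mm wide, 62 mm high, standing beside the tray; bystander. Origin: centre of its underside
- air_scribe: pen-shaped pneumatic engraving tool, 130 mm long, 19 mm thick, lying beside the ramp; bystander. Origin: centre of its underside
- bulb_box: low white box 110 x 90 x 30 mm with two blue blower bulbs; bystander. Origin: centre of its underside
- rib_lump: lump of grey-brown rock with a bone, about 75 x 55 x 40 mm; bystander. Origin: centre of its underside
- finds_tray: grey tray 140 x 100 x 28 mm with bone and stone pieces; bystander. Origin: centre of its underside
- pick_cup: steel cup, 64 mm wide, 75 mm high; bystander. Origin: centre of its underside
Mind the look-alikes: they are no part of the job. Leave any orange, purple or turquoise look-alike of the crate alone.

How it is judged:
On the way, in this order (a step that is already met when the one before it is completed fails the run):
1. the crate is sliding up the ramp, tilted by it and resting on it (x of crate in the frame of tray between -0.13 and 0 m and angle between crate's own z axis and vertical above 0.15 rad and contact force between crate and ramp above 0.5 N), for 0.1 s.
2. the crate's near end has dropped behind the lip and it lies flat on the deck (x of crate_tail in the frame of tray between -0.0025 and 0.008 m and z of each of crate_tail, crate_nose in the frame of tray below 0.033 m and angle between crate's own z axis and vertical below 0.04 rad), for 0.2 s.
At the end, for the whole second after the job is handed in: The crate lies flat (within 0.04 rad) on the deck at rest, both ends less than 4 mm above it, its near end behind the lip (within 8 mm of the lip's inner face), and the blast gate is open by more than 50 mm (all of step 2 and linear speed of crate below 0.01 m/s and value of joint gate above 0.05 m); the robot touches nothing.
It fails at once if the crate is pushed by the robot with more than 28 N (contact force between any of the fingers, the arm and crate above 28 N).
It fails at once if the crate is rammed into the keeper with more than 17 N (contact force between crate and keeper above 17 N).
It fails at once if the crate is lifted (its underside's centre more than 55 mm above the bench, where the ramp's top is 38 mm) (height (world z) of crate above 0.055 m).
It fails at once if the crate is tipped by more than 0.5 rad (angle between crate's own z axis and vertical above 0.5 rad).
It fails at once if a bystander is moved by more than 25 mm (distance of any of brush, jar, air_scribe, bulb_box, rib_lump, finds_tray, pick_cup from where it was at the start of the episode above 0.025 m).
It also fails if it takes over 72 s, if anything falls off the work surface, if the arm or the gripper's body presses on something with over 40 N, if the wrist force passes 120 N, or if a joint passes its speed limit or range.

ROBOT

A 6-joint arm with a two-finger parallel gripper is mounted at the origin on the work surface. World frame = base frame: x ahead of the robot, y to its left, z up, the work surface at z = 0. Lengths are in m, angles in rad, forces in N, time in s.
With the tool pointing down it reaches from about 0.375 to 0.975 m from the base axis. Payload 3.8 kg.
Tool frame: the origin (TCP) lies midway between the tips of the shut fingers; the grasp point (between the pads) lies 19 mm behind it; z points along the fingers, y is the line along which they close (so a half turn about z gives the same grasp; the last joint's range is limited). The gripper opens to 88 mm and grips with 3 to 60 N. Pads are 18 mm wide; open, the fingers measure 123 mm over their backs; the gripper's body (75 mm by 187 mm) begins 45 mm behind the grasp point.
Start: joints at [-1.177, 0.264, 1.604, -0, 1.274, -0.037], TCP at [0.282, -0.613, 0.239] pointing down, gripper open.
Joint ranges: [-2.63, 2.63], [-0.94, 2.18], [0.31, 2.57], [-1.31, 4.45], [0, 2.66], [-2.55, 2.55]. Speed limits (rad/s): [2.57, 2.57, 3.14, 3.14, 3.14, 3.14].

INTERFACE

Orientations are given as a rotation vector (axis times angle).
In Python, from cell import manip, inverse_kinematics, cams, order gives the robot as it stands. Calls block until the motion is done:
- manip.move_pose(position, orientation): joint-space move of the TCP to a pose.
- manip.move_linear(position, rate=0.15, rot=None): straight line of the TCP; rot=None keeps the orientation; rate is the mean speed in m/s.
- manip.set_joints(angles): joint-space move.
- manip.set_gripper(opening, force=None): finger opening in m; force is the grip in N (None keeps the last); returns when the fingers have stopped.
- manip.dwell(seconds).
- inverse_kinematics(position, orientation): joint angles nearest the present ones, or None.
- manip.state(): the state.
- cams.capture(name): name is "side" or "top" or "wrist"; returns a dict with "image" (420x560x3 uint8, blue, green, red), "z_map" (420x560 float32, m along the optical axis (not along the pixel's ray), 0 where there is no reading), "intrinsics" (3x3 intrinsics, pixels), "position" and "orientation" of the camera in the world; the wrist camera has in their place "T_tool_cam" (4x4, takes a point from camera to tool coordinates, whose origin is the TCP and whose axes are the flange's). Camera axes: x right, y down, z forward; pixel columns grow to the right and rows downward; lengths in m; the calibration is good to about 2 mm. The wrist camera is an equidistant fisheye: a pixel r from the principal point sees the ray r / f radians off the axis. A picture is of the moment at which its call begins: read the wrist's pose just before it.
A pose or a line that the arm cannot do raises manip.IKError and nothing moves.
- order.close_job(): hands the job in; it is judged then, once.
The state is a dict: "clock": time; "joint_pos": joint angles; "joint_velocities": joint speeds; "tau": joint torques, N m; "tool_pos": TCP position; "tcp_rot": TCP orientation; "contact_force": force on the tool from outside, world axes, zero at the start; "moment": the same for the moment, N m; "gripper_width": finger opening in m; "grasp_force": force on a finger pad.
Only numpy, scipy, OpenCV 4.12 (cv2) and the standard library are available. Lean on these libraries where they do the work, as an engineer would, in place of code of your own. Each camera call takes 0.05 s, during which the arm holds its last target. There are 200 camera calls.

## Working session

There is one attempt and no reset: what is moved stays moved. The work goes in short steps, each a Python script; the robot and the scene stay as the last script left them, time stands still between calls to the robot, and variables do not carry over. Pictures are saved under pics/ and viewed, at most 10 in all, crops included, and the job is handed in when it is done.

```bash
ls; mkdir -p pics
python3 - <<'E'
from cell import manip,cams
import cv2,numpy as np
for n in("top","side"):
    c=cams.capture(n); cv2.imwrite(f"pics/{n}0.png",c["image"]); np.savez(f"{n}0.npz",**c); print(n,c["intrinsics"].tolist(),c["position"],c["orientation"])
s=manip.state();print(s["clock"],s["tcp_rot"],s["contact_force"])
E
```

```text
pics
top [[422.7688151628821, 0.0, 276.6405455691213], [0.0, 422.7688151628821, 197.3330496801326], [0.0, 0.0, 1.0]] [ 0.46023848 -0.00423446  1.2199766 ] [-2.21673361  2.17882268 -0.08197283]
side [[524.0173372756582, 0.0, 283.66665043821405], [0.0, 524.0173372756582, 207.14960715895066], [0.0, 0.0, 1.0]] [ 0.4587074  -1.12242712  0.95489621] [-2.22810167  0.11703089 -0.03036392]
0.1 [-3.06703939e+00 -6.71077494e-01  5.72110068e-04] [ 0.22475753 -0.17177296  0.12043341]
```

View pics/top0.png

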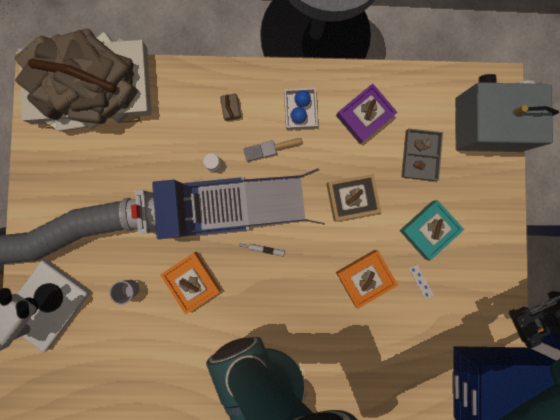

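View pics/side0.png

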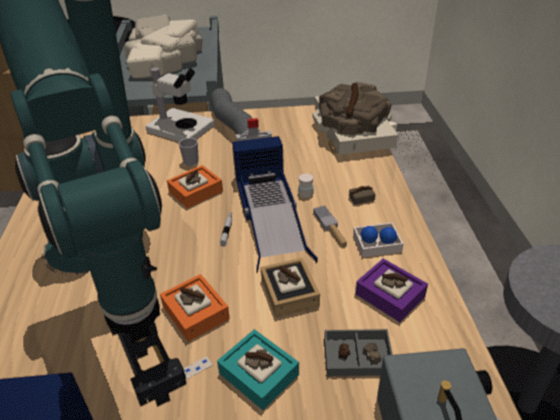

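Top view candidates for the crate are pine (354,198), orange (190,283) and (367,278), purple (367,113), and turquoise (432,230). Only the one at (354,198) is plain pine with dark foam, and it sits askew just before the ramp foot at (303,200), so it is the one meant. The hood is at (168,208), the red tab at (135,212), the brush at (273,148), the scribe at (262,250) and the jar at (212,162).

```bash
cat > h.py <<'E'
import numpy as np,cv2
from scipy.spatial.transform import Rotation as R
def cloud(c):
    K=c["intrinsics"];z=c["z_map"];v,u=np.mgrid[:z.shape[0],:z.shape[1]]
    P=np.stack([(u-K[0,2])/K[0,0]*z,(v-K[1,2])/K[1,1]*z,z],-1)
    W=P@R.from_rotvec(c["orientation"]).as_matrix().T+c["position"]; W[z==0]=np.nan; return W
def big(m):
    n,l,s,_=cv2.connectedComponentsWithStats(m.astype(np.uint8)); return l==1+np.argmax(s[1:,4])
def ray(c,uv,h):
    K=c["intrinsics"];uv=np.atleast_2d(uv).astype(float)
    d=np.c_[(uv-K[:2,2])/K[0,0],np.ones(len(uv))]@R.from_rotvec(c["orientation"]).as_matrix().T
    o=np.asarray(c["position"]);return (o+d*((h-o[2])/d[:,2])[:,None])[:,:2]
def rect(c,m,h):
    k=max(cv2.findContours(m.astype(np.uint8),cv2.RETR_EXTERNAL,cv2.CHAIN_APPROX_NONE)[0],key=len)[:,0]
    return cv2.minAreaRect((ray(c,k,h)*1000).astype(np.float32)) # mm, deg
E
python3 - <<'E'
from h import *
c=dict(np.load("top0.npz"));W=cloud(c);Z=W[...,2];im=c["image"];hsv=cv2.cvtColor(im,cv2.COLOR_BGR2HSV);H,S,V=cv2.split(hsv)
print("bench z",np.nanmedian(Z[320:340,100:200]),np.nanmedian(Z[150:250,470:500]))
roi=np.zeros(Z.shape,bool);roi[165:230,320:390]=1
m=big(roi&(Z>.025));print("crate",m.sum(),rect(c,m,.045),np.nanmedian(Z[m]))
rim=roi&(Z>.040)&(Z<.05);print("rim n",rim.sum())
roi[:]=0;roi[165:250,140:200]=1
m=big(roi&(Z>.115)&(Z<.145));print("hood",m.sum(),rect(c,m,.13),np.nanpercentile(Z[m],[10,50,90]))
roi[:]=0;roi[190:235,120:150]=1
m=big(roi&((H<8)|(H>172))&(S>150)&(V>90));p=W[m];print("tab",m.sum(),np.nanpercentile(p,[5,50,95],axis=0).round(4).tolist())
# guides/ramp: blue
roi[:]=0;roi[165:245,180:305]=1
m=roi&(H>105)&(H<130)&(S>110)
for nm,rows in(("up",slice(165,205)),("lo",slice(206,245))):
    q=np.zeros_like(m);q[rows]=m[rows];P=W[q&(Z>.008)];l=cv2.fitLine(P[:,:2].astype(np.float32),cv2.DIST_HUBER,0,.001,.001).ravel();print(nm,q.sum(),l,np.degrees(np.arctan2(l[1],l[0])))
x=cv2.resize(im[130:270,110:410],None,fx=2.6,fy=2.6,interpolation=cv2.INTER_CUBIC);cv2.imwrite("pics/crop.png",x)
E
```

```text
bench z 0.0005605702697797366 0.00029411977345894513
crate 1863 ((536.0457153320312, -235.69131469726562), (109.93218994140625, 132.94712829589844), 11.499564170837402) 0.043923043809708684
rim n 839
hood 1430 ((491.2343444824219, 262.96771240234375), (149.28273010253906, 64.53544616699219), 6.69100284576416) [0.12689995 0.13010923 0.1328935 ]
tab 65 [[0.4692, 0.3255, 0.1745], [0.4834, 0.3305, 0.1776], [0.4974, 0.3365, 0.1804]]Traceback (most recent call last):
  File "<stdin>", line 15, in <module>
cv2.error: OpenCV(4.12.0) /io/opencv/modules/imgproc/src/linefit.cpp:50: error: (-215:Assertion failed) count > 0 in function 'fitLine2D_wods'
```

```bash
cat >> h.py <<'E'
a=np.radians(6.65); TX=np.array([-np.sin(a),np.cos(a)]);TY=np.array([-np.cos(a),-np.sin(a)])
O=np.array([.4912,.2630])-.195*TX
def t2w(x,y,z): return np.r_[O+x*TX+y*TY,z]
def w2t(p): d=np.asarray(p)[...,:2]-O; return np.stack([d@TX,d@TY],-1)
def proj(c,p):
    q=R.from_rotvec(c["orientation"]).as_matrix().T@(np.asarray(p)-c["position"]);return (c["intrinsics"]@q)[:2]/q[2]
E
python3 - <<'E'
from h import *
c=dict(np.load("top0.npz"));W=cloud(c);Z=W[...,2];im=c["image"].copy()
T=w2t(W)
# ramp height profile -> x offset check: slope .231, z=0 at x=-.170
m=(abs(T[...,1])<.05)&(T[...,0]>-.15)&(T[...,0]<-.02)
p=np.polyfit(T[...,0][m],Z[m],1);print("ramp slope",p[0],"foot x",-p[1]/p[0])
# cross profile: excess over ramp => guides
for x0 in(-.14,-.1,-.06,-.03,.06,.1,.14):
    m=(abs(T[...,0]-x0)<.015)&(abs(T[...,1])<.09); base=np.polyval(p,T[...,0]) if x0<0 else .029
    y=T[...,1][m&(Z-base>.008)];print(x0,len(y),"R",np.median(y[y<0]).round(4),"L",np.median(y[y>0]).round(4))
for x,y,z in[(0,0,.038),(0,.061,.038),(0,-.061,.038),(-.17,-.061,0),(-.17,.061,0),(-.223,.077,.016),(-.223,-.077,.016),(.262,0,.177)]:
    cv2.circle(im,tuple(int(round(v)) for v in proj(c,t2w(x,y,z))),1,(0,255,0),-1)
cv2.imwrite("pics/crop.png",cv2.resize(im[130:270,110:410],None,fx=2.6,fy=2.6,interpolation=cv2.INTER_CUBIC))
print("crate tray",w2t([.53605,-.23569]),"yaw rel",11.5-6.65)
E
```

```text
ramp slope 0.2327819982413455 foot x -0.1692099704354985
-0.14 35 R -0.0632 L 0.0625
-0.1 36 R -0.0633 L 0.0624
-0.06 35 R -0.0629 L 0.0627
-0.03 36 R -0.0628 L 0.0627
0.06 39 R -0.062 L 0.0627
0.1 38 R -0.0625 L 0.0628
0.14 261 R -0.0262 L 0.0245
crate tray [-0.30552867  0.01320204] yaw rel 4.85
```

View pics/crop.png

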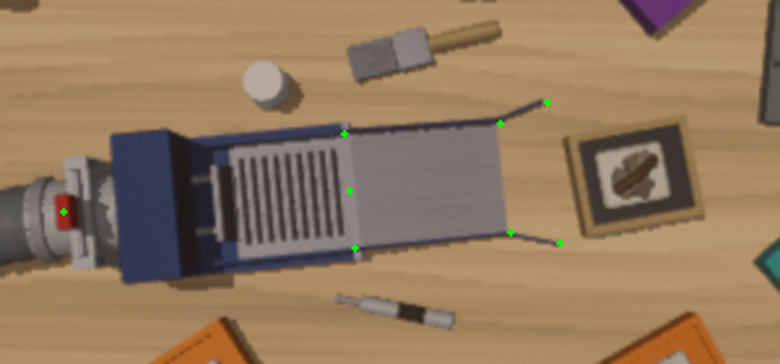

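The crop confirms it: the pine crate with dark foam is centred at crop (633,177). The green model points fall on the lip, guides, flares and tab, so the tray pose is good. I'll first square the crate from its left side.

```bash
cat >> h.py <<'E'
from cell import manip,inverse_kinematics,cams,order
def orient(yax,tilt=0.,fwd=None):
    """yax: 2D closing line; tilt: fingers lean toward 2D dir fwd"""
    z=np.r_[0,0,-np.cos(tilt)] if fwd is None else np.r_[np.sin(tilt)*np.asarray(fwd),-np.cos(tilt)]
    y=np.r_[yax,0];x=np.cross(y,z);return R.from_matrix(np.c_[x,y,z]).as_rotvec()
def best(pos,yax,tilt=0.,fwd=None):
    o=[]
    for s in(1,-1):
        r=orient(s*np.asarray(yax),tilt,fwd);j=inverse_kinematics(pos,r)
        if j is not None:o.append((abs(j[5])+.3*abs(np.asarray(j)-manip.state()["joint_pos"]).max(),r,np.round(j,2)))
    o.sort(key=lambda q:q[0]);print([q[2] for q in o]);return o[0][1]
def st(m=""):
    s=manip.state();F=np.asarray(s["contact_force"]);print(m,round(s["clock"],2),"tray",w2t(s["tool_pos"]).round(4),"z",round(s["tool_pos"][2],4),"Fx,y,z",(F[:2]@TX).round(2),(F[:2]@TY).round(2),F[2].round(2));return s
def cratepose(tag=None):
    c=cams.capture("top");W=cloud(c);T=w2t(W)
    if tag:cv2.imwrite(f"pics/{tag}.png",c["image"])
    return c,W,T
E
python3 - <<'E'
from h import *
p=t2w(-.3055,.100,.18);r=best(p,TX);print(r)
manip.set_gripper(.05,10)
manip.move_pose(p,r);st("above")
manip.move_linear(t2w(-.3055,.100,.022),.15);st("down")
manip.move_linear(t2w(-.3055,.080,.022),.08);st()
manip.move_linear(t2w(-.3055,.0640,.022),.04);st("pushed")
manip.move_linear(t2w(-.3055,.100,.022),.1)
manip.move_linear(t2w(-.3055,.100,.18),.2);st("up")
# go behind the tail
tilt=np.radians(18)
p=t2w(-.410,.0,.18);r=best(p,TY,tilt,TX)
manip.move_pose(p,r);st("behind")
c,W,T=cratepose("sq");Z=W[...,2]
m=(T[...,0]<-.22)&(T[...,0]>-.40)&(abs(T[...,1])<.09)&(Z>.025)&(Z<.085)
m=big(m);q=rect(c,m,.045);print(q,w2t(np.array(q[0])/1000))
E
```

```text
[array([-0.55,  0.  ,  2.01, -0.  ,  1.13,  0.91]), array([-0.55,  0.  ,  2.01, -0.  ,  1.13, -2.24])]
[3.13630411 0.18221121 0.        ]
above 2.32 tray [-0.3064  0.0998] z 0.1804 Fx,y,z -0.08 -0.44 -0.37
down 3.52 tray [-0.3062  0.0993] z 0.0229 Fx,y,z 0.24 -0.85 0.56
 3.92 tray [-0.3057  0.0789] z 0.0224 Fx,y,z -0.21 0.96 0.57
pushed 4.47 tray [-0.3058  0.0633] z 0.0221 Fx,y,z -0.95 -0.4 -0.33
up 5.92 tray [-0.3049  0.1006] z 0.1788 Fx,y,z -0.44 0.27 0.03
[array([-0.69,  0.4 ,  1.56,  0.22,  1.41, -0.87]), array([-0.69,  0.4 ,  1.56,  0.22,  1.41,  2.27])]
behind 7.47 tray [-4.096e-01  3.000e-04] z 0.1793 Fx,y,z -0.5 0.17 0.58
((551.80419921875, -238.8292236328125), (109.99211883544922, 132.9918670654297), 6.672945022583008) [-0.31047117 -0.00208263]
```

View pics/sq.png

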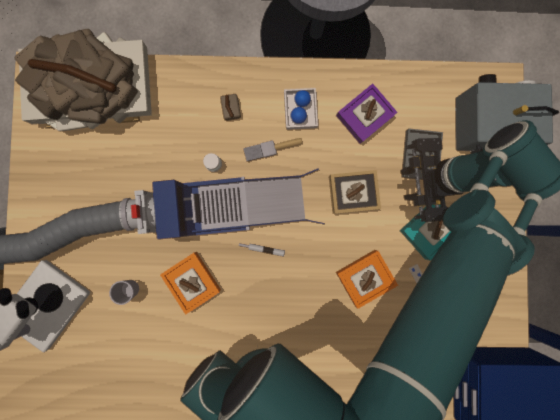

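Squaring worked: the crate at (355,193) is now parallel to the tray (yaw 0.0°, y −2 mm), and nothing else moved. Next I push it up the ramp from behind with the fingers tilted back.

```bash
cat > push1.py <<'E'
from h import *
r=best(t2w(-.405,-.002,.18),TY,np.radians(25),TX)
manip.move_pose(t2w(-.405,-.002,.18),r)
manip.move_linear(t2w(-.405,-.002,.022),.12);st("down")
for x,z in[(-.37,.022),(-.31,.022),(-.25,.022),(-.20,.022),(-.16,.033),(-.13,.043),(-.105,.050)]:
    manip.move_linear(t2w(x,-.001,z),.06);s=st()
    if s["clock"]>7 and abs(np.dot(np.asarray(s["contact_force"])[:2],TX))>15:print("STOP");break
c,W,T=cratepose("ramp")
c=cams.capture("side");cv2.imwrite("pics/ramps.png",c["image"][100:320,180:380].repeat(3,0).repeat(3,1)[:600,:])
E
python3 push1.py
```

```text
[array([-0.72,  0.46,  1.51,  0.29,  1.51, -0.9 ]), array([-0.72,  0.46,  1.51,  0.29,  1.51,  2.24])]
down 9.24 tray [-0.4056 -0.0026] z 0.0231 Fx,y,z -0.52 0.49 -0.45
 9.97 tray [-0.3693 -0.001 ] z 0.0221 Fx,y,z -0.35 -0.35 0.3
 11.12 tray [-0.3095 -0.0009] z 0.0219 Fx,y,z 0.3 0.67 -0.14
 12.28 tray [-0.2494 -0.0008] z 0.022 Fx,y,z 0.09 0.47 -0.3
 13.26 tray [-0.1993 -0.0009] z 0.0222 Fx,y,z -0.21 -0.41 -0.66
 14.1 tray [-0.1593 -0.001 ] z 0.0334 Fx,y,z 0.18 -0.08 -0.27
 14.78 tray [-0.1295 -0.001 ] z 0.0432 Fx,y,z -0.54 -0.05 -1.47
 15.36 tray [-0.1044 -0.0011] z 0.0502 Fx,y,z -1.72 -0.27 -1.24
```

View pics/ramps.png

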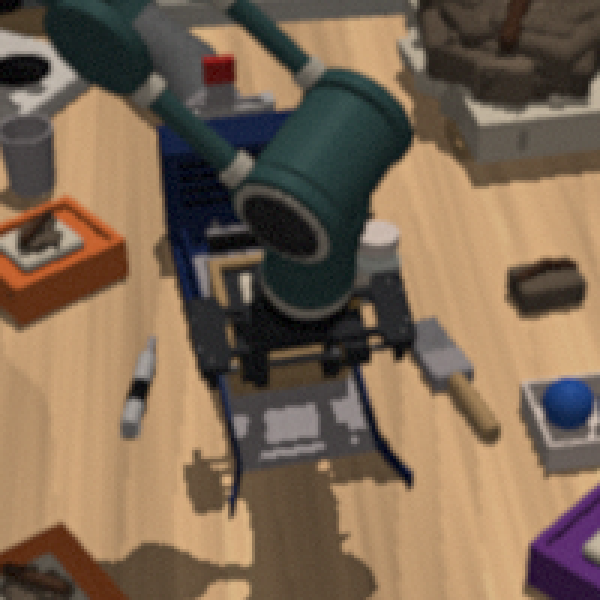

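The crate is squarely on the ramp between the guides, with the fingers behind its near end at about (310,360) in the crop. Forces are low. I continue over the lip in small steps, stopping short of the keeper.

```bash
cat >> h.py <<'E'
def nose(tag=None):
    c,W,T=cratepose(tag);Z=W[...,2]
    m=(abs(T[...,1])<.045)&(T[...,0]<.15)&(T[...,0]>.02)&(Z>.055)&(Z<.09)
    x=T[...,0][m];mm=m&(T[...,0]>np.nanmax(x)-.012);print("nose x",np.percentile(x,[99,99.8]).round(4) if len(x) else None,"n",len(x),"rim z",np.nanmedian(Z[mm]).round(4))
E
python3 - <<'E'
from h import *
nose()
for x,z in[(-.085,.057),(-.070,.058),(-.055,.059),(-.040,.060),(-.030,.060)]:
    manip.move_linear(t2w(x,-.001,z),.04);s=st();nose("lip")
    if abs(np.dot(np.asarray(s["contact_force"])[:2],TX))>12:print("STOP");break
c=cams.capture("wrist");cv2.imwrite("pics/w.png",c["image"])
E
```

```text
nose x [0.0397 0.04  ] n 115 rim z 0.0747
 16.19 tray [-0.0858 -0.0018] z 0.0576 Fx,y,z -5.48 -0.17 0.81
nose x [0.0573 0.0575] n 285 rim z 0.0758
 16.77 tray [-0.0693 -0.0004] z 0.0577 Fx,y,z 0.86 0.07 -0.15
nose x [0.0786 0.079 ] n 580 rim z 0.0733
 17.34 tray [-0.0545 -0.0009] z 0.0591 Fx,y,z -1.07 -0.61 -0.22
nose x [0.0879 0.0883] n 648 rim z 0.0738
 17.92 tray [-0.0394 -0.0009] z 0.0601 Fx,y,z -0.89 0.43 0.28
nose x [0.1022 0.1027] n 761 rim z 0.0739
 18.37 tray [-0.0295 -0.0009] z 0.0601 Fx,y,z -1.35 0.63 0.8
nose x [0.1119 0.1126] n 891 rim z 0.0736
```

View pics/w.png

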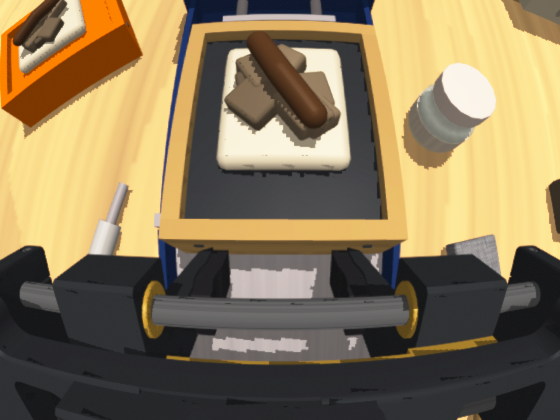

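The wrist view shows the crate between the guides at (280,130), nose down on the deck. The fingers touch its near wall at (290,240), and the keeper is just ahead at (280,15). I'll use small force-watched steps into the keeper.

```bash
cat >> h.py <<'E'
def slope(tag=None):
    c,W,T=cratepose(tag);Z=W[...,2];x,y=T[...,0],T[...,1]
    m=(x>.04)&(x<.14)&(abs(abs(y)-.050)<.004)&(Z>.060)&(Z<.1)
    p=np.polyfit(x[m],Z[m],1);r=abs(Z[m]-np.polyval(p,x[m]))<.004;p=np.polyfit(x[m][r],Z[m][r],1)
    n=x[(abs(y)<.045)&(x<.16)&(Z>.060)&(Z<.09)];print("   slope",p[0].round(3),"z@.065",np.polyval(p,.065).round(4),"nose",np.percentile(n,99).round(4));return p[0]
E
python3 - <<'E'
from h import *
slope()
for x in(-.020,-.015,-.0125,-.0105,-.009,-.0075,-.0065,-.0055):
    manip.move_linear(t2w(x,-.001,.060),.015);s=st();k=slope()
    F=-np.dot(np.asarray(s["contact_force"])[:2],TX)
    if F>16 or abs(k)<.03:print("STOP");break
E
```

```text
slope -0.072 z@.065 0.0774 nose 0.1112
 19.33 tray [-0.0198 -0.0009] z 0.06 Fx,y,z -0.99 0.8 -1.56
   slope -0.071 z@.065 0.0776 nose 0.1207
 19.87 tray [-0.0148 -0.001 ] z 0.0601 Fx,y,z -1.3 0.67 -0.5
   slope -0.096 z@.065 0.0782 nose 0.1257
 20.23 tray [-0.0125 -0.0011] z 0.06 Fx,y,z -1.53 0.11 -1.7
   slope -0.062 z@.065 0.0783 nose 0.1279
 20.57 tray [-0.0116 -0.0014] z 0.0599 Fx,y,z -5.52 -1.11 -2.54
   slope -0.071 z@.065 0.078 nose 0.128
 20.87 tray [-0.0105 -0.0015] z 0.0599 Fx,y,z -7.49 0.15 -1.55
   slope -0.071 z@.065 0.0784 nose 0.1294
 21.17 tray [-0.0093 -0.0015] z 0.0598 Fx,y,z -8.8 -0.02 -1.02
   slope -0.067 z@.065 0.0781 nose 0.1304
 21.47 tray [-0.0085 -0.0016] z 0.0598 Fx,y,z -9.74 -0.15 -1.87
   slope -0.064 z@.065 0.0782 nose 0.1312
 21.77 tray [-0.0077 -0.0016] z 0.0598 Fx,y,z -10.18 0.33 -1.57
   slope -0.072 z@.065 0.0785 nose 0.1319
```

Run:
```python
from h import *
for x in(-.0045,-.0037,-.0030,-.0023,-.0016,-.0010):
    manip.move_linear(t2w(x,-.001,.060),.015);s=st();k=slope()
    F=-np.dot(np.asarray(s["contact_force"])[:2],TX)
    if F>13.5 or abs(k)<.04:print("STOP");break
    if w2t(s["tool_pos"])[0]>-.0048:break
```

```text
22.07 tray [-0.0068 -0.0016] z 0.0598 Fx,y,z -10.38 0.73 -0.97
   slope -0.078 z@.065 0.0786 nose 0.133
 22.37 tray [-0.0062 -0.0016] z 0.0598 Fx,y,z -11.01 1.12 -1.17
   slope -0.059 z@.065 0.0782 nose 0.1336
 22.67 tray [-0.0056 -0.0017] z 0.0598 Fx,y,z -11.87 0.53 -0.99
   slope -0.072 z@.065 0.0784 nose 0.1341
 22.97 tray [-0.005  -0.0016] z 0.0598 Fx,y,z -10.93 1.46 -0.7
   slope -0.063 z@.065 0.078 nose 0.1348
 23.27 tray [-0.0044 -0.0017] z 0.0598 Fx,y,z -11.77 1.01 -0.77
   slope -0.059 z@.065 0.0778 nose 0.1348
```

Run:
```python
from h import *
for x,z in((-.0010,.057),(-.0006,.054),(-.0002,.051),(.0003,.048)):
    manip.move_linear(t2w(x,-.001,z),.02);s=st();k=slope()
    F=-np.dot(np.asarray(s["contact_force"])[:2],TX)
    if F>14.5 or abs(k)<.03:print("STOP");break
```

```text
23.62 tray [-0.0041 -0.0017] z 0.0566 Fx,y,z -13.08 0.65 -0.92
   slope -0.041 z@.065 0.0767 nose 0.1351
 23.97 tray [-0.0041 -0.0017] z 0.0536 Fx,y,z -14.47 1.53 -0.64
   slope -0.011 z@.065 0.075 nose 0.1348
STOP
```

The near end followed the fingers down (slope −0.011). I'll press a little lower, then draw back.

Run:
```python
from h import *
manip.move_linear(t2w(-.0008,-.001,.0505),.02);st();slope()
manip.move_linear(t2w(-.006,-.001,.049),.015);st();slope()
manip.move_linear(t2w(-.014,-.001,.049),.02);st();slope()
manip.move_linear(t2w(-.060,-.001,.080),.1)
manip.move_linear(t2w(-.120,-.001,.20),.2);st()
manip.dwell(.2);slope("seat");c,W,T=cratepose();Z=W[...,2];x,y=T[...,0],T[...,1]
m=(abs(y)<.045)&(Z>.060)&(Z<.09)&(x<.16)&(x>-.03);print("x span",np.percentile(x[m],[.5,99.5]).round(4))
for a,b in((.0,.009),(.121,.13)):
    q=(x>a)&(x<b)&(abs(y)<.045);print("rim z",np.nanmedian(Z[q]).round(4))
im=c["image"][150:250,120:320];cv2.imwrite("pics/seat2.png",cv2.resize(im,None,fx=3,fy=3))
```

```text
24.34 tray [-0.0044 -0.0018] z 0.0504 Fx,y,z -16.27 2.5 0.68
   slope 0.013 z@.065 0.0733 nose 0.1339
 24.9 tray [-0.0064 -0.0017] z 0.0496 Fx,y,z -5.94 0.52 4.53
   slope 0.014 z@.065 0.0733 nose 0.1323
 25.5 tray [-0.0137 -0.0006] z 0.0487 Fx,y,z 0.35 -0.49 -0.61
   slope -0.001 z@.065 0.0736 nose 0.1319
 27.07 tray [-0.1192 -0.0002] z 0.1988 Fx,y,z -0.11 -0.04 0.58
   slope 0.001 z@.065 0.0734 nose 0.132
x span [0.0031 0.1325]
rim z 0.0716
rim z 0.0725
```

View pics/seat2.png

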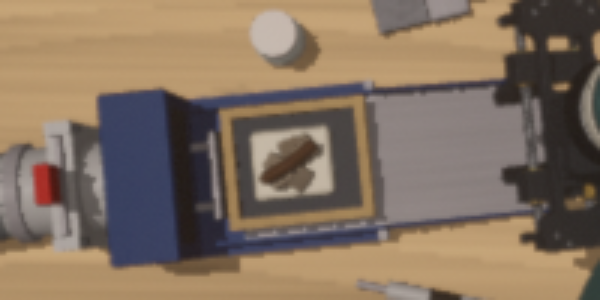

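The crate at crop (295,165) lies flat between lip and keeper (slope 0.001, rim at 0.073, tail about 1–3 mm past the lip). Now the gate tab.

Run:
```python
from h import *
manip.move_linear(t2w(-.120,0,.34),.25)
P=t2w(.262,0,.30);r=best(P,TY)
manip.set_gripper(.075,25)
manip.move_pose(P,r);st("above")
manip.move_linear(t2w(.262,0,.147),.12);st("at")
w=manip.set_gripper(0.0,25);s=st("grip");print(s["gripper_width"],s["grasp_force"])
z0=.147
for d in(.02,.035,.043,.046):
    manip.move_linear(t2w(.262,0,z0+d),.06);s=st();print(s["gripper_width"])
    if s["contact_force"][2]<-15:print("STOP");break
c,W,T=cratepose();
```

```text
[array([ 0.56,  0.06,  1.72, -0.  ,  1.36,  0.44])]
above 30.08 tray [ 0.2611 -0.0004] z 0.3 Fx,y,z -0.33 0.04 0.36
at 31.51 tray [ 0.2623 -0.0007] z 0.148 Fx,y,z 0.3 0.85 -0.2
grip 32.21 tray [2.62e-01 1.00e-04] z 0.147 Fx,y,z 0.27 0.79 0.76
0.03352595139705449 24.99996928498149
 32.69 tray [0.262 0.   ] z 0.1681 Fx,y,z -0.18 2.3 2.38
0.03407299107011928
 33.09 tray [2.62e-01 1.00e-04] z 0.1832 Fx,y,z -0.59 3.08 2.64
0.03381290283440216
 33.38 tray [2.62e-01 1.00e-04] z 0.1907 Fx,y,z -1.45 2.36 2.69
0.03367634590117896
 33.62 tray [2.62e-01 1.00e-04] z 0.1931 Fx,y,z -0.38 0.6 -0.48
0.033357891496446176
```

Run:
```python
from h import *
manip.set_gripper(.075);manip.move_linear(t2w(.262,0,.33),.15);manip.move_pose(t2w(0.0,0.06,.36),orient(TY)) if 0 else manip.move_linear(t2w(.05,.12,.36),.25);st()
slope()
for n in("top","side"):
    c=cams.capture(n);W=cloud(c);T=w2t(W);H,S,V=cv2.split(cv2.cvtColor(c["image"],cv2.COLOR_BGR2HSV))
    m=((H<8)|(H>172))&(S>150)&(V>60)&(abs(T[...,0]-.262)<.03)&(abs(T[...,1])<.04)
    print(n,m.sum(),np.nanpercentile(W[...,2][m],[3,50,97]) if m.any() else None)
    if n=="side":cv2.imwrite("pics/end.png",c["image"])
```

```text
36.62 tray [0.0504 0.1199] z 0.3596 Fx,y,z 0.12 -0.19 0.08
   slope 0.002 z@.065 0.0728 nose 0.1311
top 108 [0.20348283 0.22201117 0.22553858]
side 87 [0.19821611 0.21380517 0.22449436]
```

View pics/end.png

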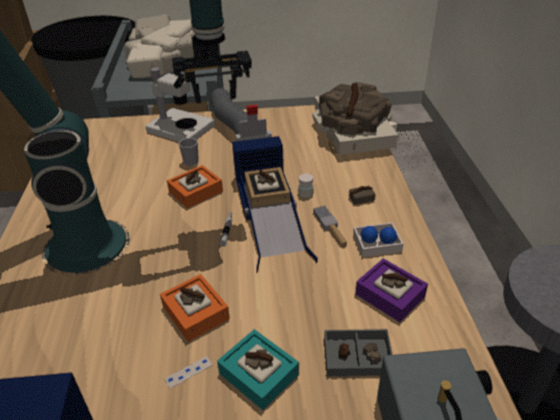

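The crate at (267,185) is seated flat. The tab top at (252,110) is about 0.222–0.225 high, so the gate is open roughly 57 mm. All bystanders are where they started and the robot is clear, so I'll hand in.

```bash
python3 -c "
from cell import order;print(order.close_job())"
```

```text
the job is handed in; nothing more can be done
None
```

The job is handed in at about 37 s on the robot's clock: the crate lies flat between the lip and the keeper, the blast gate is open about 57 mm, the bystanders look unmoved, and the robot touches nothing; the verdict itself was not reported back.

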